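# Sweep the jar lids off the pantry block

## Robot

A 6-joint arm with a two-finger parallel gripper is mounted at the origin on the work surface. World frame = base frame: x ahead of the robot, y to its left, z up, the work surface at z = 0. Lengths are in mm, angles in rad, forces in N, time in s.
With the tool pointing down it reaches from about 250 to 725 mm from the base axis. Payload 9.7 kg.
Tool frame: the origin (TCP) lies midway between the tips of the shut fingers; the grasp point (between the pads) lies 19 mm behind it (r.grasp_offset is the z of the grasp point in the tool frame, in mm); z points along the fingers, y is the line along which they close (so a half turn about z gives the same grasp; the last joint's range is limited). The gripper opens to 85 mm and grips with 20 to 120 N. Pads are 22 mm wide; open, the fingers measure 114 mm over their backs; the gripper's body (76 mm by 85 mm) begins 54 mm behind the grasp point. The pads swing forward as they close: fully open they stand 13 mm farther back than shut.
Start: joints at [1.296, 0.087, 0.176, 1.66, 0, 1.571], TCP at [149.242, 529.362, 231.284] pointing down, gripper open.
Joint ranges: [-3.13, 3.13], [-0.85, 1.81], [-1.15, 1.24], [-2.2, 2.28], [-1.44, 1.52], [-3.14, 3.14]. Speed limits (rad/s): [2.22, 2.22, 2.57, 3.14, 3.14, 3.14].

## Interface

Orientations are given as a unit quaternion [x, y, z, w].
In Python, from bench import r gives the robot as it stands.
- The arm moves only by the shell command python3 -m jog 'ROWS' [FORCE]. ROWS is JSON, a list that holds one entry, the list of rows, each a list of 7 numbers: the opening, from 0 (shut) to 1 (fully open), then the shift along the tool's x, y, z in units of 30 mm (1.0 is 30 mm), then the turn, a rotation vector about the tool's x, y, z in rad. A call has 1 to 8 rows; each row shifts and turns the commanded pose from where the row before left it, along the tool's axes as they then stand; what a row does not reach is not made up. A row lasts 1/12 s, in which the tool goes at most 41.7 mm and 7.16 degrees, less where a joint would pass 70% of its speed; a pose out of reach is approached as far as the arm can. A call is refused whole if a number of a shift passes 1 or a number of a turn 0.125, either way. A call with a gripper value outside its range is refused whole. The fingers move at their own pace and stop on an object; FORCE is the grip in N (left out, the last holds). Time passes only in rows, so rows that do not move let the fingers close. It gives the time, the measured TCP pose, the force, the opening and the grip force at its end, in the units of the state.
- r.observe(): the state, without advancing time (a new reading comes with each control period).
- r.camera(name): name is "scene" or "top" or "wrist"; returns a dict with "frame" (400x640x3 uint8, blue, green, red), "mtx" (3x3 intrinsics, pixels), "R" (3x3) and "t" (3): a world point X has camera coordinates R X + t. Camera axes: x right, y down, z forward; pixel columns grow to the right and rows downward; lengths in mm; the calibration is good to about 2 mm. A picture is of the moment at which its call begins. There is no depth.
- r.finish_job(): hands the job in; it is judged then, once.
The state is a dict: "time_s": time; "joint_positions": joint angles; "joint_vel": joint speeds; "joint_torque": joint torques, N m; "eef_pos": TCP position; "eef_rot": TCP orientation; "wrist_force": force on the tool from outside, world axes, zero at the start; "moment": the same for the moment, N m; "width": finger opening in mm; "grasp_force": force on a finger pad.
Only numpy, scipy, OpenCV 4.12 (cv2) and the standard library are available. Lean on these libraries where they do the work, as an engineer would, in place of code of your own. Each camera call takes 0.05 s, during which the arm holds its last target. There are 200 camera calls.

## Task

Sweep the three loose jar lids off the wooden block into the metal tray beside it, sliding each across the wood with your fingertips and over the block's edge. Do not pinch, press hard on or lift the lids, and leave the little jar, tin and pot standing where they are on the block.

Things in the scene. Friction and masses are not known exactly. Their poses are not given: they have to be found in the camera images.
- board: fixed wooden butcher block, 240 mm (its x) by 320 mm (its y, left-right), flat top without rim 60 mm above the table. Origin: centre of its underside at table height; edges at y = +-160 mm. Lids lie in two rows along y, 80 mm either side of the centre in x, clear of the things standing between: one in the near row, two in the far; which is which varies.
- tray: fixed empty open aluminium tray, 260 mm (its x) by 130 mm (its y), 54 mm high, walls and floor 4 mm thick. It stands against either the left (+y) or the right (-y) edge of the board, 2 mm off, turned as the board, shifted up to 20 mm along the edge; its rim is 6 mm below the board's top, so lids pushed over that edge drop in. Origin: centre of its underside, z up.
- crate: fixed wooden crate of the same footprint as the tray, 70 mm high, filled with three tins that stand 111 mm above the table; it stands against the other side edge of the board, away from the tray. Not to be used. Origin: centre of its underside.
- lid_small: loose plain steel jar lid lying flat on the board, a disc 44 mm across and 12 mm thick, about 16 g (varies); slides under a very light push. Origin: centre of its underside, z up.
- lid_medium: loose plain steel jar lid lying flat on the board, a disc 50 mm across and 12 mm thick, about 16 g (varies); slides under a very light push. Origin: centre of its underside, z up.
- lid_large: loose plain steel jar lid lying flat on the board, a disc 56 mm across and 12 mm thick, about 16 g (varies); slides under a very light push. Origin: centre of its underside, z up.
- jar: squat lidded glass jar, 48 mm across, 58 mm tall; one of three things standing in a row along the middle of the board (across the robot's view, about 85 mm apart), between the two rows of lids. Leave it standing where it is. Origin: centre of its underside, z up.
- tin: small closed food tin, 48 mm across, 56 mm tall; one of three things standing in a row along the middle of the board (across the robot's view, about 85 mm apart), between the two rows of lids. Leave it standing where it is. Origin: centre of its underside, z up.
- pot: small open white ceramic pot, 48 mm across, 50 mm tall; one of three things standing in a row along the middle of the board (across the robot's view, about 85 mm apart), between the two rows of lids. Leave it standing where it is. Origin: centre of its underside, z up.
Not all that is in view belongs to the job. What is shaped like the tin but turquoise is not meant. Leave any red look-alike of the lid_small alone.

How it is judged:
By the outcome, as a careful person would: the job done as asked, in the order asked, and still so for the second after the job is handed in, with the robot touching nothing.
It also fails if it takes over 56 s, if anything falls off the work surface, if the arm or the gripper's body presses on something with over 40 N, if the wrist force passes 120 N, or if a joint passes its speed limit or range.

## Working session

There is one attempt and no reset: what is moved stays moved. The work goes in short steps, Python scripts to look and compute and a shell command to move; the robot and the scene stay as the last step left them, time stands still between calls to the robot, and variables do not carry over. Pictures are saved under pics/ and viewed, at most 10 in all, crops included, and the job is handed in when it is done.

```bash
ls; mkdir -p pics; python3 - <<'E'
from bench import r
import cv2
for n in("top","scene"):
    c=r.camera(n); cv2.imwrite(f"pics/{n}0.png",c["frame"]); print(n,c["mtx"].tolist(),c["R"].tolist(),c["t"].tolist())
s=r.observe(); print(s)
E
```

```text
pics
top [[481.11194659958403, 0.0, 319.9463093868383], [0.0, 481.11194659958403, 197.29687393698148], [0.0, 0.0, 1.0]] [[0.017296495203767453, -0.9997832446203002, 0.011588573258645563], [-0.9832460091438501, -0.01911161598570814, -0.18127887807769238], [0.1814610612675846, -0.008258929163019256, -0.9833634492560328]] [-2.1354677606348127, 547.8135193731887, 1016.708235008803]
scene [[431.4414926031705, 0.0, 321.33551102147055], [0.0, 431.4414926031705, 196.82823971007022], [0.0, 0.0, 1.0]] [[-0.580155345899644, 0.814481897173737, -0.006246102811708761], [0.6412543565501126, 0.45201024070298645, -0.620064184181871], [-0.5022077506665596, -0.3637388918934823, -0.784526222439082]] [311.95066806653796, -314.93477514313633, 1291.4597048380174]
{'time_s': 0.1, 'joint_positions': array([ 1.29598961e+00,  8.74404573e-02,  1.75219849e-01,  1.65982320e+00,
       -2.42635568e-05,  1.57081298e+00]), 'joint_vel': array([-0.0015933 , -0.00037154,  0.00175274,  0.00011018,  0.00178342,
       -0.00048261]), 'joint_torque': array([-7.19276159e-05, -5.21557474e+01,  4.65655339e+01,  1.58262067e-02,
       -3.91440744e-05, -6.48773749e-06]), 'eef_pos': array([149.19794703, 529.15792874, 230.63784811]), 'eef_rot': array([ 1.36979623e-01,  9.90573669e-01, -6.19526737e-04, -7.34123935e-05]), 'wrist_force': array([ 0.23701849, -0.00972293, -0.48265484]), 'moment': array([ 0.0604787 ,  0.01278668, -0.03018029]), 'grasp_force': 0.0, 'width': 84.9836850831617}
```

View pics/top0.png

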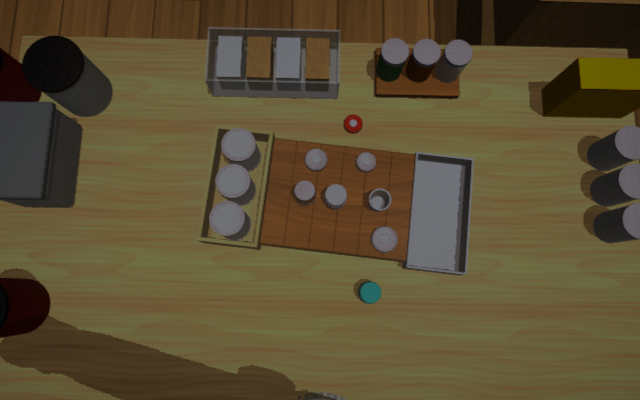

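View pics/scene0.png

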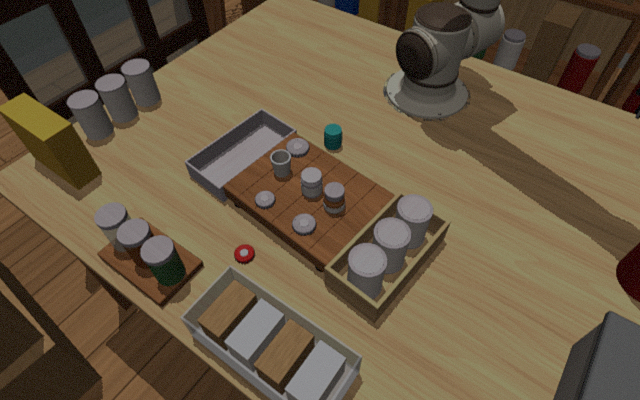

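The top view shows the tray on the right (440,212) and the crate on the left. The lids are at about (316,159), (366,161) in the far row and (384,239) in the near row. Jar, tin and pot are at (305,191), (336,195) and (380,200). The red lid (353,124) and turquoise tin (370,292) are off the board.

```bash
cat > h.py <<'E'
import numpy as np, cv2
from bench import r
def cast(c,uv,z):
    K,R,t=map(np.array,(c["mtx"],c["R"],c["t"]))
    d=R.T@np.linalg.inv(K)@np.array([*uv,1.]); o=-R.T@t
    return (o+d*(z-o[2])/d[2])[:2]
E
python3 - <<'E'
from h import *
c=r.camera("top"); f=c["frame"]; hsv=cv2.cvtColor(f,cv2.COLOR_BGR2HSV)
m=((hsv[...,1]<75)&(hsv[...,2]>70)).astype(np.uint8)
n,l,st,ce=cv2.connectedComponentsWithStats(m)
for i in range(1,n):
    x,y,w,h,a=st[i]
    if 265<ce[i][0]<480 and 120<ce[i][1]<280 and a>60:
        p=ce[i]; print(p.round(1),st[i], "z72",cast(c,p,72).round(1),"z116",cast(c,p,116).round(1),"dia",round(w/481*960,0))
# board by hue: reddish
b=((hsv[...,0]<14)&(hsv[...,1]>100)).astype(np.uint8); b[:, :255]=0; b[:,425:]=0; b[:130]=0; b[270:]=0
b=cv2.morphologyEx(b,cv2.MORPH_OPEN,np.ones((5,5)))
q=max(cv2.findContours(b,0,2)[0],key=cv2.contourArea); rc=cv2.minAreaRect(q); print(rc)
for p in cv2.boxPoints(rc): print(p.round(1),cast(c,p,60).round(1))
for p in [(414,153),(471,157),(466,272),(407,267)]: print("tray",cast(c,p,54).round(1))
cv2.imwrite("pics/t1.png",cv2.resize(np.hstack([f[120:285,255:485],cv2.merge([m*255,b*255,m*0])[120:285,255:485]]),None,fx=1.7,fy=1.7,interpolation=cv2.INTER_CUBIC))
E
```

```text
[315.7 158.9] [305 149  23  21 385] z72 [629.6  19. ] z116 [617.8  18.9] dia 46.0
[366.  161.1] [357 152  19  19 294] z72 [626.7 -91.9] z116 [615.1 -87.3] dia 38.0
[437.3 215.3] [ 406  152   68  123 5947] z72 [ 509.2 -246.4] z116 [ 502.5 -235.1] dia 136.0
[304.1 190.1] [294 181  21  20 328] z72 [559.   42.8] z116 [550.2  41.6] dia 42.0
[335.9 194.6] [325 184  22  22 384] z72 [550.4 -26.4] z116 [542.  -24.6] dia 44.0
[378.6 200.2] [369 188  23  23 274] z72 [ 539.8 -119.4] z116 [ 531.8 -113.5] dia 46.0
[384.3 238.7] [372 226  26  26 528] z72 [ 456.3 -131.2] z116 [ 451.9 -124.8] dia 52.0
((405.0, 212.5), (5.0, 4.0), 90.0)
[403. 210.] [ 521.2 -174.4]
[407. 210.] [ 521.3 -183.1]
[407. 215.] [ 510.3 -183. ]
[403. 215.] [ 510.1 -174.2]
tray [ 652.6 -202.1]
tray [ 645.9 -330.6]
tray [ 389.5 -309.6]
tray [ 397.9 -182.4]
```

View pics/t1.png

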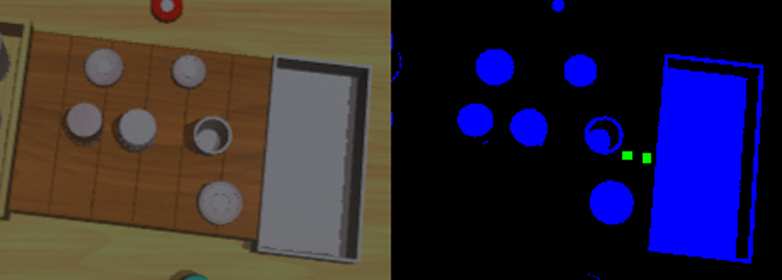

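```bash
python3 - <<'E'
from h import *
c=r.camera("top"); f=c["frame"]; hsv=cv2.cvtColor(f,cv2.COLOR_BGR2HSV)
P=np.array([cast(c,p,60) for p in [(272.6,137.6),(415.5,153.2),(405.5,261),(262,245.5)]]); print(P.round(1))
e=P[0]-P[1]; g=P[3]-P[2]; print("yaw",-e[0]/e[1],-g[0]/g[1],(P[1]-P[2])[1]/(P[1]-P[2])[0])
d=r.camera("scene"); hs=cv2.cvtColor(d["frame"],cv2.COLOR_BGR2HSV)
m=((hs[...,1]<70)&(hs[...,2]>90)).astype(np.uint8)
n,l,st,ce=cv2.connectedComponentsWithStats(m)
for i in range(1,n):
    if 240<ce[i][0]<345 and 135<ce[i][1]<240 and st[i][4]>40: print(ce[i].round(),st[i],cast(d,ce[i],72).round(1))
E
```

```text
[[ 680.1  116.6]
 [ 650.5 -204.2]
 [ 410.4 -178.2]
 [ 438.   131. ]]
yaw -0.0923687489701486 -0.08930871506657216 -0.10841236327353611
[240. 153.] [ 184  108  113   81 2324] [ 555.7 -225.5]
[292. 149.] [270 138  39  27 404] [ 472.6 -132.6]
[311. 175.] [301 167  21  16 274] [513.8 -46.5]
[334. 189.] [324 182  21  16 261] [519.4  22. ]
[264. 198.] [255 191  20  15 235] [627.8 -89.7]
[303. 223.] [292 213  24  20 357] [630.9  20.7]
```

```bash
cat >> h.py <<'E'
from scipy.spatial.transform import Rotation as Ro
def go(u,v,z):
    s=r.observe(); R=Ro.from_quat(s["eef_rot"]).as_matrix(); p=s["eef_pos"]
    g=np.array([u*.996+v*.09,-.09*u+v*.996,z])
    q=[.996*p[0]-.09*p[1],.09*p[0]+.996*p[1],p[2]]
    print("t",round(s["time_s"],1),"uvz",np.round(q,1),"yaw_y",round(np.arctan2(R[1,1],R[0,1]),3),"units",((R.T@(g-p))/30).round(2),"w",round(s["width"],1),"F",s["wrist_force"].round(1))
E
python3 -m jog '[[[0.35,0,0,0,0,0,0.125],[0.35,0,0,0,0,0,0.125],[0.35,0,0,0,0,0,0.125],[0.35,0,0,0,0,0,0.125],[0.35,0,0,0,0,0,0.125],[0.35,0,0,0,0,0,0.125],[0.35,0,0,0,0,0,0.125],[0.35,0,0,0,0,0,0.125]]]'
python3 -m jog '[[[0.35,0,0,0,0,0,0.125],[0.35,0,0,0,0,0,0.125],[0.35,0,0,0,0,0,0.125],[0.35,0,0,0,0,0,0.011],[0.35,0,0,0,0,0,0],[0.35,0,0,0,0,0,0]]]'
python3 -c "
from h import *
go(632,20,150)"
```

```text
time_s: 0.92
eef_pos: [149.2, 529.3, 231.2]
eef_rot: [0.598, 0.802, -0.0, 0.0]
wrist_force: [-0.1, 0.4, -1.0]
width: 30.0
grasp_force: 0.0
time_s: 1.42
eef_pos: [149.2, 529.3, 231.2]
eef_rot: [0.737, 0.676, -0.0, 0.0]
wrist_force: [0.5, 0.2, -0.1]
width: 30.1
grasp_force: 0.0
t 1.4 uvz [101.  540.6 231.2] yaw_y -0.086 units [-17.43  17.63   2.71] w 30.1 F [ 0.5  0.2 -0.1]
```

```bash
python3 -m jog '[[[0.35,-0.7,0.7,0,0,0,0],[0.35,-0.7,0.7,0,0,0,0],[0.35,-0.7,0.7,0,0,0,0],[0.35,-0.7,0.7,0,0,0,0],[0.35,-0.7,0.7,0,0,0,0],[0.35,-0.7,0.7,0,0,0,0],[0.35,-0.7,0.7,0,0,0,0],[0.35,-0.7,0.7,0,0,0,0]]]' | head -2
python3 -m jog '[[[0.35,-0.7,0.7,0,0,0,0],[0.35,-0.7,0.7,0,0,0,0],[0.35,-0.7,0.7,0,0,0,0],[0.35,-0.7,0.7,0,0,0,0],[0.35,-0.7,0.7,0,0,0,0],[0.35,-0.7,0.7,0,0,0,0],[0.35,-0.7,0.7,0,0,0,0],[0.35,-0.7,0.7,0,0,0,0]]]' | head -2
python3 -m jog '[[[0.35,-0.7,0.7,0,0,0,0],[0.35,-0.7,0.7,0,0,0,0],[0.35,-0.7,0.7,0,0,0,0],[0.35,-0.7,0.7,0,0,0,0],[0.35,-0.7,0.7,0,0,0,0],[0.35,-0.7,0.7,0,0,0,0],[0.35,-0.7,0.7,0,0,0,0],[0.35,0,0,0,0,0,0]]]' | head -2
python3 -c "
from h import *
go(632,20,150)"
```

```text
time_s: 2.08
eef_pos: [302.1, 345.7, 231.4]
time_s: 2.75
eef_pos: [454.4, 163.2, 231.4]
time_s: 3.42
eef_pos: [589.1, 1.4, 229.9]
t 3.4 uvz [586.6  54.4 229.9] yaw_y -0.09 units [-1.14  1.52  2.66] w 29.6 F [ 0.7  0.2 -1.1]
```

```bash
python3 -m jog '[[[0.35,-0.28,0.38,0.3,0,0,0],[0.35,-0.28,0.38,0.6,0,0,0],[0.35,-0.28,0.38,0.8,0,0,0],[0.35,-0.28,0.38,0.8,0,0,0],[0.35,0,0,0.8,0,0,0],[0.35,0,0,0.8,0,0,0],[0.35,0,0,0,0,0,0],[0.35,0,0,0,0,0,0]]]'
python3 - <<'E'
from h import *
go(632,20,63)
a=r.camera("wrist")["frame"]; b=r.camera("scene")["frame"][90:290,160:420]
cv2.imwrite("pics/w1.png",np.hstack([cv2.resize(a,(400,250)),cv2.resize(b,(325,250))]))
E
```

```text
time_s: 4.08
eef_pos: [628.4, -32.3, 107.2]
eef_rot: [0.738, 0.675, -0.001, -0.001]
wrist_force: [0.6, 0.5, 0.7]
width: 30.0
grasp_force: 0.0
t 4.1 uvz [628.8  24.4 107.2] yaw_y -0.088 units [-0.15  0.11  1.47] w 30.0 F [0.6 0.5 0.7]
```

View pics/w1.png

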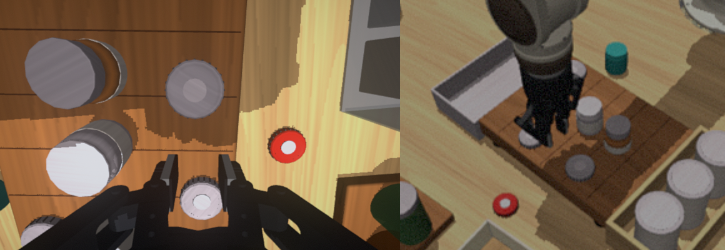

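The wrist picture shows the small lid (202,200) centred between the fingertips (171 and 230). The row is clear.

```bash
python3 -m jog '[[[0.35,0,0.05,0.4,0,0,0],[0.35,0,0,0.4,0,0,0],[0.35,0,0,0.4,0,0,0],[0.35,0,0,0.2,0,0,0],[0.35,0,0,0.05,0,0,0],[0.35,0,0,0,0,0,0]]]'
python3 -m jog '[[[0.35,-0.3,0,0,0,0,0],[0.35,-0.3,0,0,0,0,0],[0.35,-0.3,0,0,0,0,0],[0.35,-0.3,0,0,0,0,0],[0.35,-0.3,0,0,0,0,0],[0.35,0,0,0,0,0,0]]]'
python3 - <<'E'
from h import *
go(632,-160,63)
a=r.camera("wrist")["frame"]; b=r.camera("scene")["frame"][90:290,160:420]
cv2.imwrite("pics/w2.png",np.hstack([cv2.resize(a,(400,250)),cv2.resize(b,(325,250))]))
E
```

```text
time_s: 4.68
eef_pos: [630.2, -32.8, 63.8]
eef_rot: [0.738, 0.675, -0.001, -0.001]
wrist_force: [0.7, -0.5, -0.2]
width: 30.0
grasp_force: 0.0
time_s: 5.18
eef_pos: [626.6, -79.7, 65.0]
eef_rot: [0.739, 0.674, -0.0, 0.0]
wrist_force: [1.0, -0.2, 0.8]
width: 30.0
grasp_force: 0.0
t 5.2 uvz [631.3 -23.   65. ] yaw_y -0.092 units [-4.57  0.04  0.07] w 30.0 F [ 1.  -0.2  0.8]
```

View pics/w2.png

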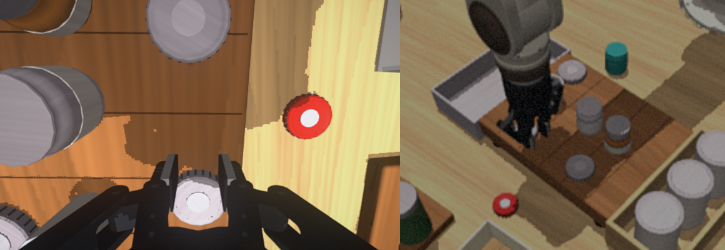

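The small lid (198,200) sits cradled ahead of the two tips, so I'll keep sweeping.

```bash
python3 -m jog '[[[0.35,-0.3,0,0.03,0,0,0],[0.35,-0.3,0,0,0,0,0],[0.35,-0.3,0,0,0,0,0],[0.35,-0.3,0,0,0,0,0],[0.35,-0.3,0,0,0,0,0],[0.35,-0.3,0,0,0,0,0],[0.35,-0.3,0,0,0,0,0],[0.35,-0.3,0,0,0,0,0]]]' | head -4
python3 -m jog '[[[0.35,-0.3,0,0,0,0,0],[0.35,-0.3,0,0,0,0,0],[0.35,-0.3,0,0,0,0,0],[0.35,-0.3,0,0,0,0,0],[0.35,-0.3,0,0,0,0,0],[0.35,-0.3,0,0,0,0,0],[0.35,-0.3,0,0,0,0,0],[0.35,0,0,0,0,0,0]]]' | head -4
python3 -m jog '[[[0.35,0,0,-0.3,0,0,0],[0.35,0,0,-0.6,0,0,0],[0.35,0,0,-0.8,0,0,0],[0.35,0,0,-0.8,0,0,0],[0.35,0,0,-0.8,0,0,0],[0.35,0,0,0,0,0,0]]]' | head -4
python3 - <<'E'
from h import *
go(466,-30,160)
a=r.camera("wrist")["frame"]; b=r.camera("scene")["frame"][90:290,160:420]
cv2.imwrite("pics/w3.png",np.hstack([cv2.resize(a,(400,250)),cv2.resize(b,(325,250))]))
E
```

```text
time_s: 5.95
eef_pos: [620.1, -150.4, 63.9]
eef_rot: [0.738, 0.674, 0.0, 0.0]
wrist_force: [-0.5, 0.0, 0.5]
time_s: 6.62
eef_pos: [614.4, -213.8, 63.8]
eef_rot: [0.739, 0.674, -0.0, 0.0]
wrist_force: [0.4, -0.1, 0.4]
time_s: 7.12
eef_pos: [616.2, -212.0, 169.4]
eef_rot: [0.738, 0.675, 0.002, 0.003]
wrist_force: [1.5, -0.3, 0.7]
t 7.1 uvz [ 632.8 -155.7  169.4] yaw_y -0.089 units [ 4.19 -5.56  0.26] w 30.0 F [ 1.5 -0.3  0.7]
```

View pics/w3.png

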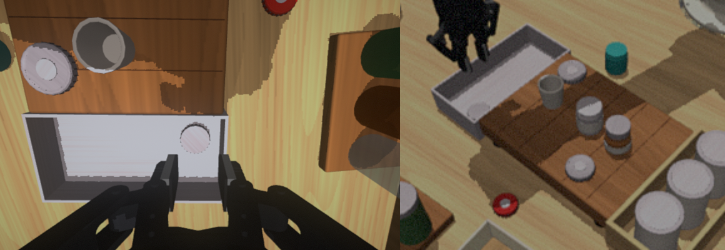

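The small lid lies in the tray (195,138). The large lid comes next, in the near row.

```bash
python3 -m jog '[[[0.35,0.35,-0.46,0,0,0,0],[0.35,0.35,-0.46,0,0,0,0],[0.35,0.35,-0.46,0,0,0,0],[0.35,0.35,-0.46,0,0,0,0],[0.35,0.35,-0.46,0,0,0,0],[0.35,0.35,-0.46,0,0,0,0],[0.35,0.35,-0.46,0,0,0,0],[0.35,0.35,-0.46,0,0,0,0]]]' | head -2
python3 -m jog '[[[0.35,0.35,-0.46,0,0,0,0],[0.35,0.35,-0.46,0,0,0,0],[0.35,0.35,-0.46,0,0,0,0],[0.35,0.35,-0.46,0,0,0,0],[0.35,0,0,0.4,0,0,0],[0.35,0,0,0.8,0,0,0],[0.35,0,0,0,0,0,0],[0.35,0,0,0,0,0,0]]]'|head -2
python3 - <<'E'
from h import *
go(466,-30,63.5)
c=r.camera("top"); f=c["frame"]
a=r.camera("wrist")["frame"]; b=f[110:285,250:478]
cv2.imwrite("pics/w4.png",np.hstack([cv2.resize(a,(400,250)),cv2.resize(b,(325,250))]))
E
```

```text
time_s: 7.88
eef_pos: [511.0, -117.5, 161.7]
time_s: 8.55
eef_pos: [460.0, -71.5, 125.4]
t 8.6 uvz [464.6 -29.9 125.4] yaw_y -0.09 units [-0.01  0.05  2.06] w 29.8 F [-0.  -0.5  1.2]
```

View pics/w4.png

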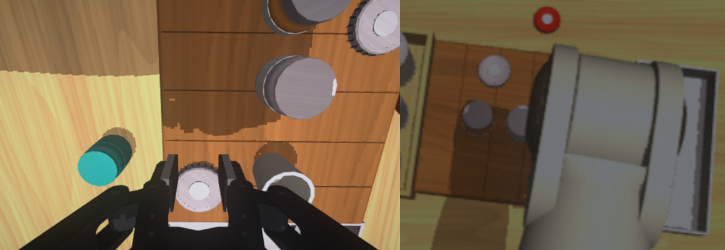

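The large lid (200,190) is centred ahead of the fingers, which will land clear of it.

```bash
python3 -m jog '[[[0.35,0,0.05,0.4,0,0,0],[0.35,0,0,0.5,0,0,0],[0.35,0,0,0.5,0,0,0],[0.35,0,0,0.4,0,0,0],[0.35,0,0,0.2,0,0,0],[0.35,0,0,0.05,0,0,0],[0.35,0,0,0,0,0,0]]]' | head -4
python3 -m jog '[[[0.35,-0.3,0,0,0,0,0],[0.35,-0.3,0,0,0,0,0],[0.35,-0.3,0,0,0,0,0],[0.35,-0.3,0,0,0,0,0],[0.35,-0.3,0,0,0,0,0],[0.35,-0.3,0,0,0,0,0],[0.35,-0.3,0,0,0,0,0],[0.35,-0.3,0,0,0,0,0]]]' | head -4
python3 -m jog '[[[0.35,-0.3,0,0,0,0,0],[0.35,-0.3,0,0,0,0,0],[0.35,-0.3,0,0,0,0,0],[0.35,-0.3,0,0,0,0,0],[0.35,-0.3,0,0,0,0,0],[0.35,-0.3,0,0,0,0,0],[0.35,-0.2,0,0,0,0,0],[0.35,0,0,0,0,0,0]]]' | head -4
python3 -m jog '[[[0.35,0,0,-0.3,0,0,0],[0.35,0,0,-0.6,0,0,0],[0.35,0,0,-0.8,0,0,0],[0.35,0,0,-0.8,0,0,0],[0.35,0,0,-0.8,0,0,0],[0.35,0,0,0,0,0,0]]]' | head -4
python3 - <<'E'
from h import *
go(627,130,165)
a=r.camera("wrist")["frame"]; b=r.camera("scene")["frame"][90:290,160:420]
cv2.imwrite("pics/w5.png",np.hstack([cv2.resize(a,(400,250)),cv2.resize(b,(325,250))]))
E
```

```text
time_s: 9.23
eef_pos: [462.4, -71.9, 65.2]
eef_rot: [0.738, 0.675, -0.0, -0.0]
wrist_force: [0.6, 0.4, 0.0]
time_s: 9.9
eef_pos: [455.9, -144.6, 65.4]
eef_rot: [0.738, 0.674, 0.0, 0.0]
wrist_force: [0.1, 0.4, 0.1]
time_s: 10.57
eef_pos: [450.5, -204.4, 65.3]
eef_rot: [0.739, 0.674, -0.0, 0.0]
wrist_force: [0.3, 0.2, -0.6]
time_s: 11.07
eef_pos: [452.2, -203.5, 170.0]
eef_rot: [0.738, 0.675, 0.001, 0.003]
wrist_force: [0.2, -0.3, 0.4]
t 11.1 uvz [ 468.7 -162.   170. ] yaw_y -0.089 units [9.73 5.28 0.18] w 30.0 F [ 0.2 -0.3  0.4]
```

View pics/w5.png

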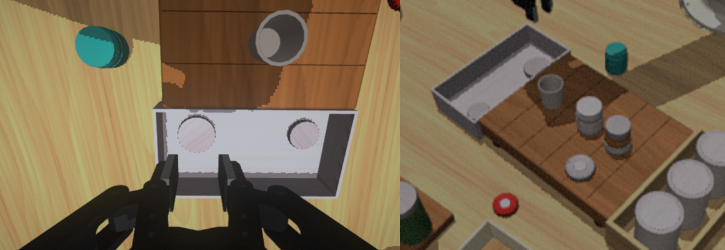

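Two lids are in the tray: large (196,134) and small (304,134). Now the medium lid, in the far row.

```bash
python3 -m jog '[[[0.35,0.54,0.29,0,0,0,0],[0.35,0.54,0.29,0,0,0,0],[0.35,0.54,0.29,0,0,0,0],[0.35,0.54,0.29,0,0,0,0],[0.35,0.54,0.29,0,0,0,0],[0.35,0.54,0.29,0,0,0,0],[0.35,0.54,0.29,0,0,0,0],[0.35,0.54,0.29,0,0,0,0]]]' | head -2
python3 -m jog '[[[0.35,0.54,0.29,0,0,0,0],[0.35,0.54,0.29,0,0,0,0],[0.35,0.54,0.29,0,0,0,0],[0.35,0.54,0.29,0,0,0,0],[0.35,0.54,0.29,0,0,0,0],[0.35,0.54,0.29,0,0,0,0],[0.35,0.54,0.29,0,0,0,0],[0.35,0.54,0.29,0,0,0,0]]]' | head -2
python3 -m jog '[[[0.35,0.54,0.29,0,0,0,0],[0.35,0.54,0.29,0,0,0,0],[0.35,0,0,0.3,0,0,0],[0.35,0,0,0.6,0,0,0],[0.35,0,0,0.4,0,0,0],[0.35,0,0,0,0,0,0],[0.35,0,0,0,0,0,0]]]' | head -4
python3 - <<'E'
from h import *
go(627,130,63.5)
a=r.camera("wrist")["frame"]; b=r.camera("scene")["frame"][90:290,160:420]
cv2.imwrite("pics/w6.png",np.hstack([cv2.resize(a,(400,250)),cv2.resize(b,(325,250))]))
E
```

```text
time_s: 11.83
eef_pos: [531.5, -79.3, 163.4]
time_s: 12.5
eef_pos: [612.4, 43.5, 163.2]
time_s: 13.08
eef_pos: [631.8, 72.7, 124.2]
eef_rot: [0.738, 0.674, -0.001, -0.001]
wrist_force: [-1.0, -0.0, 0.4]
t 13.1 uvz [622.7 129.2 124.2] yaw_y -0.09 units [0.03 0.15 2.02] w 29.6 F [-1.  -0.   0.4]
```

View pics/w6.png

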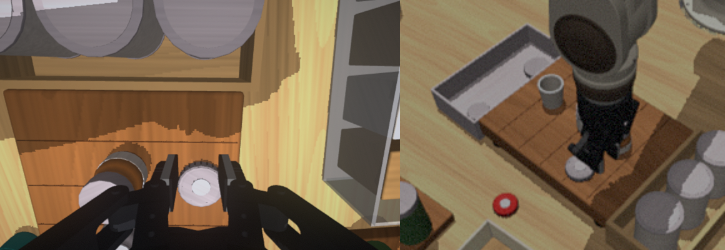

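The medium lid (200,186) is centred between the tips, so I'll lower and sweep.

```bash
python3 -m jog '[[[0.35,0,0.05,0.4,0,0,0],[0.35,0,0,0.5,0,0,0],[0.35,0,0,0.5,0,0,0],[0.35,0,0,0.4,0,0,0],[0.35,0,0,0.2,0,0,0],[0.35,0,0,0,0,0,0],[0.35,0,0,0,0,0,0]]]' | head -4
python3 -m jog '[[[0.35,-0.3,0,0,0,0,0],[0.35,-0.3,0,0,0,0,0],[0.35,-0.3,0,0,0,0,0],[0.35,-0.3,0,0,0,0,0],[0.35,-0.3,0,0,0,0,0],[0.35,-0.3,0,0,0,0,0],[0.35,-0.3,0,0,0,0,0],[0.35,-0.3,0,0,0,0,0]]]' | head -4
python3 -m jog '[[[0.35,-0.3,0,0,0,0,0],[0.35,-0.3,0,0,0,0,0],[0.35,-0.3,0,0,0,0,0],[0.35,-0.3,0,0,0,0,0],[0.35,-0.3,0,0,0,0,0],[0.35,-0.3,0,0,0,0,0],[0.35,-0.3,0,0,0,0,0],[0.35,-0.3,0,0,0,0,0]]]' | head -4
python3 - <<'E'
from h import *
go(627,-160,63.5)
a=r.camera("wrist")["frame"]; b=r.camera("scene")["frame"][90:290,160:420]
cv2.imwrite("pics/w7.png",np.hstack([cv2.resize(a,(400,250)),cv2.resize(b,(325,250))]))
E
```

```text
time_s: 13.77
eef_pos: [634.3, 72.9, 65.6]
eef_rot: [0.738, 0.675, 0.0, 0.0]
wrist_force: [-0.5, -0.1, 0.7]
time_s: 14.43
eef_pos: [627.7, 0.1, 65.4]
eef_rot: [0.738, 0.674, 0.0, 0.0]
wrist_force: [-0.5, 1.3, 0.5]
time_s: 15.1
eef_pos: [621.3, -71.4, 65.4]
eef_rot: [0.738, 0.675, 0.0, 0.0]
wrist_force: [0.4, 0.1, -0.3]
t 15.1 uvz [625.2 -15.2  65.4] yaw_y -0.09 units [-4.83  0.06  0.06] w 29.8 F [ 0.4  0.1 -0.3]
```

View pics/w7.png

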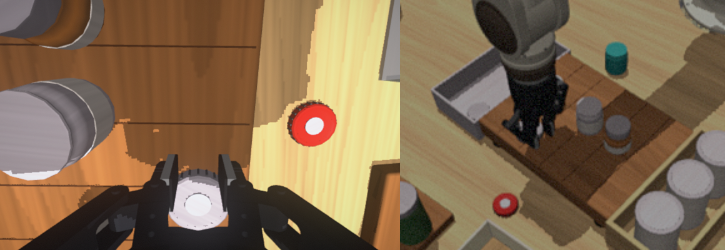

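The lid (198,200) is still cradled, so I'll finish the sweep.

```bash
python3 -m jog '[[[0.35,-0.3,0,0,0,0,0],[0.35,-0.3,0,0,0,0,0],[0.35,-0.3,0,0,0,0,0],[0.35,-0.3,0,0,0,0,0],[0.35,-0.3,0,0,0,0,0],[0.35,-0.3,0,0,0,0,0],[0.35,-0.3,0,0,0,0,0],[0.35,-0.3,0,0,0,0,0]]]' | head -4
python3 -m jog '[[[0.35,-0.3,0,0,0,0,0],[0.35,-0.3,0,0,0,0,0],[0.35,-0.3,0,0,0,0,0],[0.35,-0.3,0,0,0,0,0],[0.35,-0.3,0,0,0,0,0],[0.35,-0.3,0,0,0,0,0],[0.35,-0.3,0,0,0,0,0],[0.35,-0.3,0,0,0,0,0]]]' | head -4
python3 -m jog '[[[0.35,0,0,0,0,0,0],[0.35,0,0,-0.3,0,0,0],[0.35,0,0,-0.6,0,0,0],[0.35,0,0,-0.8,0,0,0],[0.35,0,0,-0.8,0,0,0],[0.35,0,0,-0.8,0,0,0],[0.35,0,0,0,0,0,0],[0.35,0,0,0,0,0,0]]]' | head -4
python3 - <<'E'
from h import *
go(627,-160,165)
a=r.camera("wrist")["frame"]; b=r.camera("scene")["frame"][90:290,160:420]
cv2.imwrite("pics/w8.png",np.hstack([cv2.resize(a,(400,250)),cv2.resize(b,(325,250))]))
E
```

```text
time_s: 15.87
eef_pos: [614.7, -143.2, 65.3]
eef_rot: [0.738, 0.675, -0.0, -0.0]
wrist_force: [-0.3, -0.5, 0.4]
time_s: 16.53
eef_pos: [608.3, -214.8, 65.4]
eef_rot: [0.738, 0.675, 0.0, 0.0]
wrist_force: [-0.5, 0.1, -0.2]
time_s: 17.2
eef_pos: [609.3, -213.7, 166.8]
eef_rot: [0.738, 0.675, 0.001, 0.002]
wrist_force: [-0.0, 0.3, -1.1]
t 17.2 uvz [ 626.1 -158.   166.8] yaw_y -0.089 units [-0.07  0.03  0.06] w 29.8 F [-0.   0.3 -1.1]
```

View pics/w8.png

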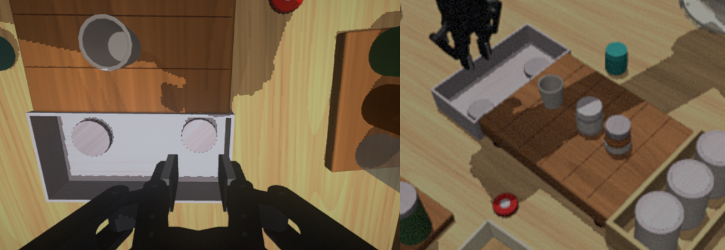

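```bash
python3 - <<'E'
from h import *
c=r.camera("wrist"); f=c["frame"]; g=cv2.GaussianBlur(cv2.cvtColor(f,cv2.COLOR_BGR2GRAY),(3,3),0)
C=cv2.HoughCircles(g,cv2.HOUGH_GRADIENT,1,30,param1=80,param2=18,minRadius=22,maxRadius=42)
for x,y,R in C[0]:
    if 160<y<280 and x<390:
        for z in(16,28):
            p=cast(c,(x,y),z);q=cast(c,(x+R,y),z)
            print((x,y,R),"z",z,"uv",round(.996*p[0]-.09*p[1]),round(.09*p[0]+.996*p[1]),"dia",round(2*np.linalg.norm(p-q)))
d=r.camera("top"); h=cv2.cvtColor(d["frame"],cv2.COLOR_BGR2HSV); m=((h[...,1]<75)&(h[...,2]>70)).astype(np.uint8)
n,l,st,ce=cv2.connectedComponentsWithStats(m)
for i in range(1,n):
    if 265<ce[i][0]<400 and 120<ce[i][1]<280 and st[i][4]>40: print("top",ce[i].round(1),st[i][4])
E
```

```text
(np.float32(320.5), np.float32(217.5), np.float32(28.8)) z 16 uv 628 -187 dia 53
(np.float32(320.5), np.float32(217.5), np.float32(28.8)) z 28 uv 628 -183 dia 51
(np.float32(146.5), np.float32(219.5), np.float32(32.2)) z 16 uv 468 -189 dia 59
(np.float32(146.5), np.float32(219.5), np.float32(32.2)) z 28 uv 475 -185 dia 57
top [304.2 190.1] 331
top [335.5 194.1] 370
top [378.2 200.7] 234
```

```bash
python3 -m jog '[[[0.35,0.7,0,-0.4,0,0,0],[0.35,0.7,0,-0.4,0,0,0],[0.35,0.7,0,-0.4,0,0,0],[0.35,0.7,0,-0.4,0,0,0],[0.35,0.7,0,0,0,0,0],[0.35,0.7,0,0,0,0,0],[0.35,0.7,0,0,0,0,0],[0.35,0.7,0,0,0,0,0]]]' | head -2
python3 -m jog '[[[0.35,0.7,0,0,0,0,0],[0.35,0.7,0,0,0,0,0],[0.35,0.7,0,0,0,0,0],[0.35,0.7,0,0,0,0,0],[0.35,0.7,0,0,0,0,0],[0.35,0,0,0,0,0,0],[0.35,0,0,0,0,0,0]]]' | head -4
python3 - <<'E'
from h import *
for n in("top","scene"):
    c=r.camera(n); f=c["frame"]; g=cv2.cvtColor(cv2.resize(f,None,fx=3,fy=3,interpolation=cv2.INTER_CUBIC),cv2.COLOR_BGR2GRAY)
    C=cv2.HoughCircles(g,cv2.HOUGH_GRADIENT,1,25,param1=60,param2=14,minRadius=24,maxRadius=45)
    for x,y,R in (C[0] if C is not None else []):
        for z in (16,28):
            p=cast(c,(x/3,y/3),z); v=.09*p[0]+.996*p[1]; u=.996*p[0]-.09*p[1]
            if -280<v<-140 and 410<u<690: print(n,(x/3,y/3),"z",z,"uv",round(u),round(v),"dia",round(2*R/3/(c["mtx"][0,0])*(c["R"]@[*p,z]+c["t"])[2]))
# darker-than-floor shadow map of tray in wrist/top as coarse text
c=r.camera("top"); g=cv2.cvtColor(c["frame"],cv2.COLOR_BGR2GRAY)[152:276:3,406:474:3]
print("\n".join(" ".join(f"{v//10:2d}" for v in row) for row in g))
E
```

```text
time_s: 18.07
eef_pos: [623.2, -45.5, 211.4]
time_s: 18.65
eef_pos: [632.6, 58.9, 211.3]
eef_rot: [0.738, 0.675, -0.001, -0.0]
wrist_force: [0.4, 0.3, 0.1]
top (np.float32(425.83334), np.float32(245.83333)) z 16 uv 467 -192 dia 52
top (np.float32(425.83334), np.float32(245.83333)) z 28 uv 465 -189 dia 51
top (np.float32(429.16666), np.float32(174.16667)) z 16 uv 633 -188 dia 60
top (np.float32(429.16666), np.float32(174.16667)) z 28 uv 630 -186 dia 59
scene (np.float32(294.83334), np.float32(137.83333)) z 28 uv 419 -143 dia 78
scene (np.float32(263.16666), np.float32(141.16667)) z 16 uv 473 -208 dia 76
scene (np.float32(263.16666), np.float32(141.16667)) z 28 uv 481 -198 dia 75
scene (np.float32(199.16667), np.float32(159.5)) z 28 uv 632 -274 dia 56
scene (np.float32(259.83334), np.float32(164.16667)) z 16 uv 537 -155 dia 62
scene (np.float32(259.83334), np.float32(164.16667)) z 28 uv 544 -146 dia 61
scene (np.float32(238.83333), np.float32(158.83333)) z 16 uv 559 -210 dia 76
scene (np.float32(238.83333), np.float32(158.83333)) z 28 uv 565 -200 dia 75
scene (np.float32(223.83333), np
[... 2319 characters left out ...]
3  7  9  9
 6 10  8  9 10 10 10 10 10 10 10 10 10 10 10 10 10  7  4  3  8  9  9
 5 10 10  6 10 10 10 10 10 10 10 10 10 10 10 10 10  6  4  3  8  9  9
 5 10 10 10  8 10 10 10 10 10 10 10 10 10 10 10 10  6  3  3  8 10 10
 4 10 10 10 10  6  9 10 10  9 10 10 10 10 10 10  9  6  3  3  9  9  9
 4 10 10 10 10 10 10 10 10 10 10 10 10 10 10 10  9  6  3  3  9  9  9
 5 10 10 10 10 10 10 10 10 10 10 10 10 10 10 10 10  6  3  3 10  9  9
 6 10  8  8 10 10 10 10 10 10 10 10 10 10 10 10  9  7  3  3 10 10  9
 8  6  5  5  5  7  9  9 10 10  9  8  7  7  9 10  8  7  3  3 10  9 10
 9  9  9  9  9  9  9  9  8  7  6  5  5  6  8  9 10 10  9  6 10  9  9
10 10 10 10 10 10 10  9  9  9  9  9  9  9  9  9  9  8  7  8  9  9  9
```

The rest of the tray floor is bare. So the medium lid has come to rest flat on the small one, and both are below the rim. The jar, tin and pot haven't moved, so I'm handing in.

```bash
python3 -c "
from bench import r
print(r.finish_job())"
```

```text
the job is handed in; nothing more can be done
None
```

I swept all three lids off the block into the tray and left the jar, tin and pot standing, handing in at about 19 s; the small lid isn't visible and I infer it lies under the medium one, and I viewed 11 pictures, one over the limit of 10.

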